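Push an empty tin through the sprung flap of the recycling bin

ROBOT

A 7-joint arm with a two-finger parallel gripper is mounted at the origin on the work surface. World frame = base frame: x ahead of the robot, y to its left, z up, the work surface at z = 0. Lengths are in m, angles in degrees, forces in N, time in s.
With the tool pointing down it reaches from about 0.425 to 0.875 m from the base axis. Payload 4.7 kg.
Tool frame: the origin (TCP) lies at the very end of the fingers, on their centre line; the grasp point (between the pads) lies 19 mm behind it (env.grip_point_offset is the distance from the TCP to the grasp point, in m); z points along the fingers, y is the line along which they close (so a half turn about z gives the same grasp; the last joint's range is limited). The gripper opens to 87 mm and grips with 3 to 60 N. Pads are 19 mm wide; open, the fingers measure 117 mm over their backs; the gripper's body (75 mm by 190 mm) begins 51 mm behind the grasp point.
Start: joints at [67.214, 18.392, -4.016, 83.108, 1.295, 78.541, -3.26], TCP at [0.26, -0.596, 0.223] pointing down, gripper open.
Joint ranges: [-163.93, 163.93], [-17.29, 119.83], [-79.2, 71.16], [3.27, 140.29], [-89.18, 269.18], [5.43, 117.66], [-154.24, 154.24]. Speed limits (degrees/s): [147.25, 147.25, 180, 180, 180, 180, 180].

INTERFACE

Orientations are given as [roll, pitch, yaw] about the fixed x, y, z axes, in that order (R = Rz(yaw) Ry(pitch) Rx(roll)).
In Python, from cell import env gives the robot as it stands.
- The arm moves only by the tool jog_arm, never from a script. Its argument "motion" is a list of rows, each an object of numbers: "x", "y", "z": the shift along the tool's x, y, z in cm; "ax", "ay", "az": the turn, a rotation vector about the tool's x, y, z in degrees. In form: [{"x": .., "y": .., "z": .., "ax": .., "ay": .., "az": ..}, ...]. A call has exactly 5 rows; each row shifts and turns the commanded pose from where the row before left it, along the tool's axes as they then stand; what a row does not reach is not made up. A row lasts 1/10 s, in which the tool goes at most 50 mm and 8.59 degrees, less where a joint would pass 70% of its speed; a pose out of reach is approached as far as the arm can. A call is refused whole if a number of a shift passes 5 or a number of a turn 8.59, either way. A call with a gripper value outside its range is refused whole. "claw" is the gripper command: -1 is shut, 1 is fully open, values between are in proportion, set as the call begins (left out, the last holds). The fingers move at their own pace and stop on an object; "squeeze" is the grip in N (left out, the last holds). Time passes only in rows, so rows that do not move let the fingers close, or fill a call up. It gives the time, the measured TCP pose, the force, the opening and the grip force at its end, in the units of the state.
- env.get_obs(): the state, without advancing time (a new reading comes with each control period).
- env.read_camera(name): name is "side" or "top" or "wrist"; returns the picture (400x640x3 uint8, red, green, blue); there is no depth.
- env.camera_params(name): a dict with "fx", "fy", "cx", "cy" (pixels), "extrinsics" (4x4, takes a point from world to camera coordinates). Camera axes: x right, y up, looking along -z (the intrinsics and any distortion apply to the point x, -y, -z); pixel columns grow to the right and rows downward; lengths in m; the calibration is good to about 2 mm. A picture is of the moment at which its call begins: read the wrist's pose just before it. camera_params takes no time and is no camera call; for the wrist camera it gives the pose at the moment of the call.
- env.sign_off(): hands the job in; it is judged then, once.
The state is a dict: "time_s": time; "qpos": joint angles; "joint_velocities": joint speeds; "effort": joint torques, N m; "tool_pos": TCP position; "tool_rot": TCP orientation; "force": force on the tool from outside, world axes, zero at the start; "wrist_torque": the same for the moment, N m; "grip_width": finger opening in m; "grasp_force": force on a finger pad.
Only numpy, scipy, OpenCV 4.12 (cv2) and the standard library are available. Lean on these libraries where they do the work, as an engineer would, in place of code of your own. Each camera call takes 0.05 s, during which the arm holds its last target. There are 200 camera calls.

TASK

Clear the small empty red and brass tin from the ledge of the grey countertop recycling bin: press the bin's green sprung flap down with one fingertip and keep it open, and with the other finger push the tin off the ledge so that it drops into the bin while the flap is still held. Then come away so that the flap springs shut over it. Only push the tin, gently - never pinch or lift it - and leave the spice jar and everything else on the table where they are.

Things in the scene. Friction and masses are not known exactly. Their poses are not given: they have to be found in the camera images.
- bin: Fixed grey bin, 220 (x) x 270 (y) x 150 mm tall, walls and white level top 6 mm thick. Origin: centre of its underside; yaw varies. The top has an opening, x -60..60, y -87..35 mm, shut by the flap; y 35..135 mm is the ledge bearing the tin. Hollow inside, also under the ledge, floor 6 mm above the origin. The tin goes along bin -y.
- flap (a joint): Green flap 116 wide, 118 long, 5 mm thick, flush with the bin top when shut (0 rad). Hinged at bin y -87 mm, the side away from the ledge; its free edge beside the ledge swings down into the bin, to 1.35 rad. A spring shuts it: 0.15 N m at first, 0.2 N m at 1 rad (2 N at the free edge, 7 N at 30 mm from the hinge). The tin's weight alone does not open it.
- flap_edge (a point): Middle of the flap's free edge, on its upper face; moves with the flap.
- flap_hinge (a point): Middle of the flap's hinged edge, on its upper face.
- ledge_edge (a point): Fixed point on the bin's top face, in the middle of the ledge's edge beside the flap (bin x 0, y +35 mm, z 150 mm).
- tin: Loose flat round tin, 44 mm across and 25 mm tall, brass with a red band, steel-coloured top, 30 to 65 g. It stands upright on the ledge with the side facing the flap 3 to 10 mm from the ledge's edge. Origin: centre of its underside.
- tin_center (a point): Centre of the tin, 12.5 mm above its underside.
- spice_jar: Bystander, leave alone: small amber glass jar, black cap, 34 mm across, 50 mm tall, standing at the outer +x corner of the bin's ledge, about x 0.088, y 0.112 in the bin's frame. Origin: centre of its underside.
- soy_bottle: Bystander on the table: amber bottle with red cap, 60 mm across, 190 mm tall. Origin: centre of its underside.
- blue_bottle: Bystander on the table: blue bottle with white cap, 64 mm across, 170 mm tall. Origin: centre of its underside.
- white_bottle: Bystander on the table: white bottle with blue cap and label, 60 mm across, 180 mm tall. Origin: centre of its underside.
- mug: Bystander on the table: blue ceramic mug, 80 mm across, 90 mm tall, handle on its +y side. Origin: centre of its underside.
- spatula: Bystander lying on the table: wooden-handled spatula, about 240 mm long along its x axis. Origin: its underside.

How it is judged:
By the outcome, as a careful person would: the job done as asked, in the order asked, and still so for the second after the job is handed in, with the robot touching nothing.
It also fails if it takes over 38 s, if anything falls off the work surface, if the arm or the gripper's body presses on something with over 40 N, if the wrist force passes 120 N, or if a joint passes its speed limit or range.

## Working session

There is one attempt and no reset: what is moved stays moved. The work goes in short steps, Python scripts to look and compute and a tool call to move; the robot and the scene stay as the last step left them, time stands still between calls to the robot, and variables do not carry over. Pictures are saved under pics/ and viewed, at most 10 in all, crops included, and the job is handed in when it is done.

Besides the shell and the picture viewer there is one more tool, called after "Call:" in YAML: its name, and indented under it one key for each argument. jog_arm: Moves the arm, as the interface text tells. Its arguments: {"type":"object","properties":{"motion":{"type":"array"},"claw":{"type":"number"},"squeeze":{"type":"number"}},"required":["motion"]}

```bash
mkdir -p pics
cat > h.py <<'E'
import numpy as np, cv2
from cell import env
def snap(n,f):
    p=env.camera_params(n); im=env.read_camera(n); cv2.imwrite(f,im[:,:,::-1]); return p,im
def ray(p,uv):
    E=np.array(p["extrinsics"]);R=E[:3,:3];t=E[:3,3]
    d=np.array([(uv[0]-p["cx"])/p["fx"],-(uv[1]-p["cy"])/p["fy"],-1.])
    return -R.T@t, R.T@d
def onz(p,uv,z):
    o,d=ray(p,uv); return o+d*(z-o[2])/d[2]
E
python3 - <<'E'
from h import *
for n in ["side","top"]:
    p,im=snap(n,f"pics/{n}0.png"); print(n,{k:(np.round(v,3).tolist()) for k,v in p.items() if k!='name'})
print(env.get_obs())
E
```

```text
side {'fx': 450.432, 'fy': 450.432, 'cx': 313.7, 'cy': 203.726, 'extrinsics': [[-0.84, -0.543, 0.008, 0.542], [0.332, -0.502, 0.799, -0.318], [-0.43, 0.673, 0.602, -0.734], [0.0, 0.0, 0.0, 1.0]]}
top {'fx': 409.54, 'fy': 409.54, 'cx': 315.309, 'cy': 191.113, 'extrinsics': [[0.012, -0.999, 0.033, -0.044], [0.998, 0.014, 0.069, -0.645], [-0.069, 0.032, 0.997, -1.044], [0.0, 0.0, 0.0, 1.0]]}
{'time_s': 0.1, 'qpos': array([67.21302192, 18.43469617, -4.01562773, 83.16844663,  1.29439949,
       78.54211431, -3.26107225]), 'joint_velocities': array([ 0.05346244, -0.10269399, -0.06595414, -0.15203696,  0.00083609,
        0.02705322,  0.02994132]), 'effort': array([ 3.20533882e-04, -4.92568803e+01, -4.05490184e-01, -3.13397813e+01,
       -6.42999052e-02,  3.96114390e-02,  5.15063550e-05]), 'tool_pos': array([ 0.25992841, -0.59521166,  0.22156754]), 'tool_rot': array([-1.79899945e+02,  4.94668124e-03,  2.35954881e+01]), 'force': array([-0.28936235,  0.2692072 ,  0.40952688]), 'wrist_torque': array([ 0.01249229,  0.01955021, -0.06548035]), 'grasp_force': 0.0, 'grip_width': 0.087143454962656}
```

View pics/top0.png

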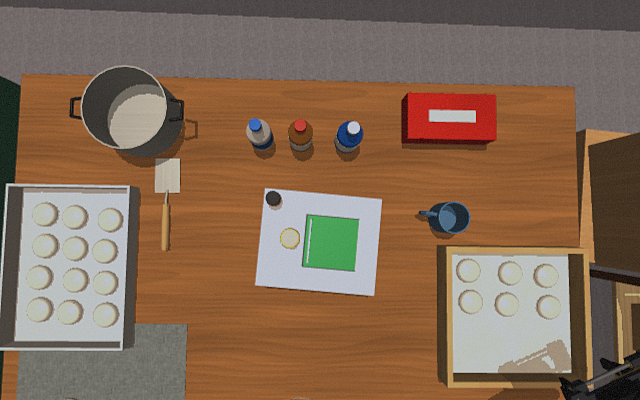

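View pics/side0.png

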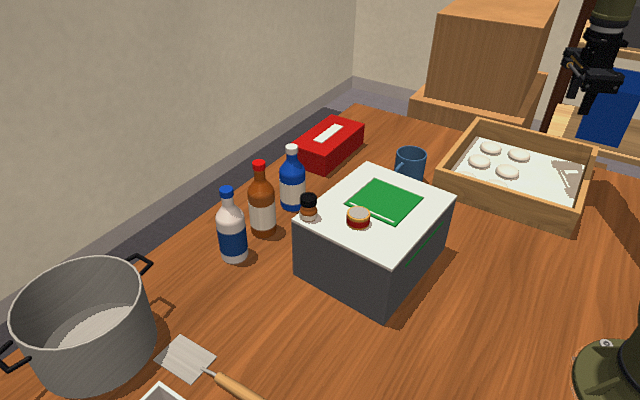

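The top view shows the bin top with corners near (264,188), (381,199), (374,296) and (256,285). The tin is at (290,238), the flap spans about (304–358, 214–271), and the jar is at (273,199). Bin +y points roughly along world +y. Next I'll measure the poses.

```bash
cat >> h.py <<'E'
def pix(p,X):
    E=np.array(p["extrinsics"]);c=(E@np.r_[X,1])[:3]; return p["cx"]+p["fx"]*c[0]/-c[2], p["cy"]-p["fy"]*c[1]/-c[2]
E
python3 - <<'E'
from h import *
from scipy.optimize import least_squares
res={}
def mask_quad(m):
    c=max(cv2.findContours(m.astype(np.uint8),cv2.RETR_EXTERNAL,cv2.CHAIN_APPROX_NONE)[0],key=cv2.contourArea)
    return c
p=env.camera_params("top"); im=cv2.imread("pics/top0.png")[:,:,::-1].astype(int)
r,g,b=im[...,0],im[...,1],im[...,2]
roi=np.zeros(r.shape,bool); roi[180:305,245:390]=1
white=(abs(r-b)<30)&(b>190)&roi
green=(g>r+50)&(g>b+50)&roi
tin=cv2.morphologyEx(((r-b>25)&(b<225)&~green).astype(np.uint8),cv2.MORPH_OPEN,np.ones((3,3)))
# bin
m=cv2.morphologyEx(((white|green)).astype(np.uint8),cv2.MORPH_CLOSE,np.ones((15,15)))
c=mask_quad(m); box=cv2.boxPoints(cv2.minAreaRect(c)); ap=cv2.approxPolyDP(cv2.convexHull(c),6,True)[:,0]; print("box",box.tolist(),"ap",ap.tolist())
for q in ap: print(onz(p,q,0.15).round(4))
cg=mask_quad(green); ag=cv2.approxPolyDP(cv2.convexHull(cg),5,True)[:,0]; print("flap",ag.tolist()); 
for q in ag: print(onz(p,q,0.15).round(4))
# tin
t=tin.copy(); t[:,:275]=0;t[:,303:]=0;t[:222]=0;t[256:]=0
ys,xs=np.nonzero(t); print("tin",xs.min(),xs.max(),ys.min(),ys.max()); 
# side
p2=env.camera_params("side"); s=cv2.imread("pics/side0.png")
cv2.imwrite("pics/crops.png",np.hstack([cv2.resize(cv2.imread("pics/top0.png")[180:305,245:390],None,fx=2.7,fy=2.7,interpolation=cv2.INTER_CUBIC),cv2.resize(s[170:295,285:430],None,fx=2.7,fy=2.7,interpolation=cv2.INTER_CUBIC)]))
E
```

```text
box [[255.25408935546875, 284.2049255371094], [263.9918212890625, 188.0901641845703], [382.01641845703125, 198.81967163085938], [373.2786865234375, 294.9344482421875]] ap [[266, 189], [381, 200], [373, 294], [256, 284]]
[0.6402 0.0812 0.15  ]
[ 0.6186 -0.1832  0.15  ]
[ 0.4052 -0.1652  0.15  ]
[0.4257 0.0993 0.15  ]
flap [[308, 215], [358, 220], [353, 270], [303, 265]]
[ 0.5821 -0.0156  0.15  ]
[ 0.5721 -0.1303  0.15  ]
[ 0.4586 -0.1194  0.15  ]
[ 0.4689 -0.0057  0.15  ]
tin 288 299 240 248
```

View pics/crops.png

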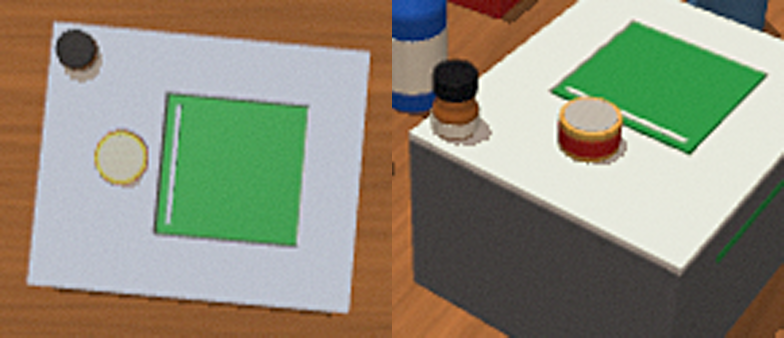

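The left crop (top view) puts the tin's top centre at about pixel (289.8, 238.1). In the side view its top ellipse is centred at about (358.5, 212.6).

```bash
cat >> h.py <<'E'
yaw=np.radians(-5.0); C=np.array([0.5224,-0.042])
Rb=np.array([[np.cos(yaw),-np.sin(yaw)],[np.sin(yaw),np.cos(yaw)]])
def b2w(x,y,z): return np.r_[C+Rb@[x,y],z+.15]   # z above bin top
def w2b(X): return np.r_[Rb.T@(np.array(X)[:2]-C),X[2]-.15]
E
python3 - <<'E'
from h import *
P=np.array([[.6402,.0812],[.6186,-.1832],[.4052,-.1652],[.4257,.0993]]);Fp=np.array([[.5821,-.0156],[.5721,-.1303],[.4586,-.1194],[.4689,-.0057]])
for Q in (P,Fp):
    print(Q.mean(0), [np.degrees(np.arctan2(*(d[::-1]))).round(2) for d in (Q[0]-Q[3],Q[1]-Q[2])],[np.degrees(np.arctan2(d[0],-d[1])).round(2) for d in (Q[1]-Q[0],Q[2]-Q[3])], [w2b(np.r_[q,.15]).round(4).tolist() for q in Q])
p=env.camera_params("top");s=env.camera_params("side")
print("tin", w2b(onz(p,(289.8,238.1),.175)), w2b(onz(s,(358.5,212.6),.175)))
# side check of bin corners, flap edge
for X in [(-.11,.135,0),(.11,.135,0),(.058,.033,0),(-.058,.033,0)]:
    print(X,np.round(pix(s,b2w(*X)),1),np.round(pix(p,b2w(*X)),1))
g=cv2.imread("pics/side0.png").astype(int); m=((g[...,1]>g[...,0]+50)&(g[...,1]>g[...,2]+50)); m[:, 425:]=0
ys,xs=np.nonzero(m); h=cv2.approxPolyDP(cv2.convexHull(np.c_[xs,ys].astype(np.int32)),4,True)[:,0]; print(h.tolist(),[w2b(onz(s,q,.15)).round(4).tolist() for q in h])
E
```

```text
[ 0.522425 -0.041975] [np.float64(-4.82), np.float64(-4.82)] [np.float64(-4.67), np.float64(-4.43)] [[0.1066, 0.133, 0.0], [0.1081, -0.1323, 0.0], [-0.106, -0.1329, 0.0], [-0.1086, 0.1323, 0.0]]
[ 0.520425 -0.06775 ] [np.float64(-5.0), np.float64(-5.49)] [np.float64(-4.98), np.float64(-5.18)] [[0.0572, 0.0315, 0.0], [0.0572, -0.0836, 0.0], [-0.0568, -0.0827, 0.0], [-0.0565, 0.0315, 0.0]]
tin [0.00209805 0.06679775 0.025     ] [0.0011271  0.06982137 0.025     ]
(-0.11, 0.135, 0) [391.5 268.4] [254.7 284.5]
(0.11, 0.135, 0) [291.4 217.5] [265.3 187.5]
(0.058, 0.033, 0) [344.  202.7] [307.4 214.6]
(-0.058, 0.033, 0) [394.7 225.7] [302.3 265.6]
[[424, 244], [406, 265], [345, 203], [374, 178], [422, 197]] [[-0.1249, 0.0454, 0.0], [-0.1252, 0.1126, 0.0], [0.0558, 0.0328, 0.0], [0.0581, -0.0807, 0.0], [-0.0559, -0.0821, 0.0]]
```

```bash
cat >> h.py <<'E'
from scipy.spatial.transform import Rotation as Ro, Slerp
def toolR(T):
    t=np.radians(T);c,s=np.cos(t),np.sin(t)
    return Ro.from_euler('z',-5,degrees=True)*Ro.from_matrix(np.array([[1,0,0],[0,-c,s],[0,-s,-c]]))
def tcp(x,y,z,T):  # from inner tip corner of pusher finger B (bin frame, z above top)
    t=np.radians(T); return b2w(x,y-.0435*np.cos(t),z-.0435*np.sin(t))
def cur():
    o=env.get_obs(); return np.array(o["tool_pos"]),Ro.from_euler('xyz',o["tool_rot"],degrees=True),o
def plan(P,R,n):
    p0,r0,o=cur(); S=Slerp([0,1],Ro.concatenate([r0,R])); 
    pp,rr=p0,r0
    for i in range(1,n+1):
        q=p0+(P-p0)*i/n; r=S(i/n)
        d=rr.inv().apply(q-pp)*100; w=np.degrees((rr.inv()*r).as_rotvec())
        d=np.round(d,2); w=np.round(w,1); print(d.tolist(),w.tolist())
        pp=pp+rr.apply(d/100); rr=rr*Ro.from_rotvec(np.radians(w))
def where(T=25):
    p,r,o=cur(); B=p+r.apply([0,-.0435,0]); A=p+r.apply([0,.0585,0])
    print("t",round(o["time_s"],2),"TCPbin",w2b(p).round(4),"B",w2b(B).round(4),"Aouter",w2b(A).round(4),"roterr",np.degrees((r.inv()*toolR(T)).as_rotvec()).round(2),"F",np.round(o["force"],1),"w",round(o["grip_width"],4))
E
python3 - <<'E'
from h import *
where(); plan(tcp(.0015,.106,.10,25),toolR(25),15)
E
```

```text
t 0.1 TCPbin [-0.2133 -0.574   0.0716] B [-0.2341 -0.5358  0.0716] Aouter [-0.1853 -0.6253  0.0715] roterr [24.38  6.27 28.13] F [-0.3  0.3  0.4] w 0.0871
[3.3, -3.06, -0.06] [1.6, 0.4, 1.9]
[3.2, -3.18, 0.05] [1.7, 0.4, 1.9]
[3.09, -3.27, 0.16] [1.6, 0.5, 1.8]
[2.98, -3.36, 0.29] [1.6, 0.4, 1.9]
[2.87, -3.45, 0.4] [1.6, 0.4, 1.9]
[2.75, -3.53, 0.51] [1.7, 0.4, 1.9]
[2.63, -3.61, 0.65] [1.6, 0.4, 1.8]
[2.51, -3.66, 0.76] [1.6, 0.4, 1.9]
[2.37, -3.72, 0.88] [1.6, 0.5, 1.9]
[2.25, -3.77, 1.0] [1.7, 0.4, 1.9]
[2.12, -3.82, 1.14] [1.6, 0.4, 1.8]
[1.98, -3.84, 1.25] [1.6, 0.4, 1.9]
[1.85, -3.87, 1.38] [1.6, 0.4, 1.9]
[1.71, -3.89, 1.5] [1.7, 0.4, 1.9]
[1.57, -3.9, 1.62] [1.6, 0.5, 1.8]
```

Call:
jog_arm:
  motion:
    - {"x": 3.3,"y": -3.06,"z": -0.06,"ax": 1.6,"ay": 0.4,"az": 1.9}
    - {"x": 3.2,"y": -3.18,"z": 0.05,"ax": 1.7,"ay": 0.4,"az": 1.9}
    - {"x": 3.09,"y": -3.27,"z": 0.16,"ax": 1.6,"ay": 0.5,"az": 1.8}
    - {"x": 2.98,"y": -3.36,"z": 0.29,"ax": 1.6,"ay": 0.4,"az": 1.9}
    - {"x": 2.87,"y": -3.45,"z": 0.4,"ax": 1.6,"ay": 0.4,"az": 1.9}
  claw: 1

```text
time_s: 0.6
tool_pos: [0.3505, -0.3873, 0.2253]
tool_rot: [-171.7, -1.4, 14.0]
force: [1.4, -1.3, 0.2]
grip_width: 0.0871
grasp_force: 0.0
```

Call:
jog_arm:
  motion:
    - {"x": 2.75,"y": -3.53,"z": 0.51,"ax": 1.7,"ay": 0.4,"az": 1.9}
    - {"x": 2.63,"y": -3.61,"z": 0.65,"ax": 1.6,"ay": 0.4,"az": 1.8}
    - {"x": 2.51,"y": -3.66,"z": 0.76,"ax": 1.6,"ay": 0.4,"az": 1.9}
    - {"x": 2.37,"y": -3.72,"z": 0.88,"ax": 1.6,"ay": 0.5,"az": 1.9}
    - {"x": 2.25,"y": -3.77,"z": 1.0,"ax": 1.7,"ay": 0.4,"az": 1.9}

```text
time_s: 1.1
tool_pos: [0.4403, -0.1809, 0.2286]
tool_rot: [-163.2, -1.4, 4.4]
force: [0.8, -0.6, -0.3]
grip_width: 0.087
grasp_force: 0.0
```

Run:
```python
from h import *
where(); plan(tcp(.0015,.106,.10,25),toolR(25),10); print(cur()[2]["qpos"].round(1))
```

```text
t 1.1 TCPbin [-0.0697 -0.1456  0.0786] B [-0.0768 -0.1045  0.0911] Aouter [-0.0602 -0.2008  0.0617] roterr [8.11 2.03 9.26] F [ 0.8 -0.6 -0.3] w 0.087
[1.05, -1.89, 0.57] [0.8, 0.2, 0.9]
[1.01, -1.91, 0.59] [0.8, 0.2, 1.0]
[0.99, -1.91, 0.63] [0.8, 0.2, 0.9]
[0.94, -1.92, 0.65] [0.8, 0.2, 0.9]
[0.92, -1.92, 0.69] [0.9, 0.2, 0.9]
[0.88, -1.93, 0.72] [0.8, 0.2, 1.0]
[0.85, -1.93, 0.75] [0.8, 0.2, 0.9]
[0.81, -1.93, 0.78] [0.8, 0.2, 0.9]
[0.79, -1.94, 0.81] [0.8, 0.2, 0.9]
[0.74, -1.93, 0.83] [0.8, 0.2, 1.0]
[ 47.3   4.4 -17.8 101.  -13.4  83.4 -53.5]
```

Call:
jog_arm:
  motion:
    - {"x": 1.05,"y": -1.89,"z": 0.57,"ax": 0.8,"ay": 0.2,"az": 0.9}
    - {"x": 1.01,"y": -1.91,"z": 0.59,"ax": 0.8,"ay": 0.2,"az": 1.0}
    - {"x": 0.99,"y": -1.91,"z": 0.63,"ax": 0.8,"ay": 0.2,"az": 0.9}
    - {"x": 0.94,"y": -1.92,"z": 0.65,"ax": 0.8,"ay": 0.2,"az": 0.9}
    - {"x": 0.92,"y": -1.92,"z": 0.69,"ax": 0.9,"ay": 0.2,"az": 0.9}

```text
time_s: 1.6
tool_pos: [0.4846, -0.0792, 0.2299]
tool_rot: [-159.1, -0.9, -0.3]
force: [0.8, -0.3, 0.5]
grip_width: 0.0871
grasp_force: 0.0
```

Call:
jog_arm:
  motion:
    - {"x": 0.88,"y": -1.93,"z": 0.72,"ax": 0.8,"ay": 0.2,"az": 1.0}
    - {"x": 0.85,"y": -1.93,"z": 0.75,"ax": 0.8,"ay": 0.2,"az": 0.9}
    - {"x": 0.81,"y": -1.93,"z": 0.78,"ax": 0.8,"ay": 0.2,"az": 0.9}
    - {"x": 0.79,"y": -1.94,"z": 0.81,"ax": 0.8,"ay": 0.2,"az": 0.9}
    - {"x": 0.74,"y": -1.93,"z": 0.83,"ax": 0.8,"ay": 0.2,"az": 1.0}

```text
time_s: 2.1
tool_pos: [0.5291, 0.0232, 0.2313]
tool_rot: [-155.0, 0.1, -5.0]
force: [-0.3, 0.1, 0.1]
grip_width: 0.0868
grasp_force: 0.0
```

Run:
```python
from h import *
p,im=snap("wrist","pics/w1.png"); snap("side","pics/s1.png"); where(); plan(tcp(.0015,.106,.04,25),toolR(25),5); print(cur()[2]["qpos"].round(1))
for X in [(.0015,.0665,.025),(-.058,.033,0),(.058,.033,0)]: print(np.round(pix(p,b2w(*X)),1))
a=cv2.imread("pics/w1.png"); b=cv2.imread("pics/s1.png")[90:290,220:540]
cv2.imwrite("pics/c1.png",np.vstack([cv2.resize(a,(480,300)),cv2.resize(b,(480,300))]))
```

```text
t 2.2 TCPbin [0.0006 0.0679 0.0815] B [0.0004 0.1073 0.0999] Aouter [0.0008 0.0149 0.0567] roterr [-0.02  0.17  0.26] F [0.  0.3 0.4] w 0.0871
[0.02, 0.53, 1.07] [-0.0, 0.0, 0.1]
[0.02, 0.53, 1.08] [-0.0, 0.1, 0.0]
[0.02, 0.53, 1.07] [-0.0, -0.0, 0.1]
[0.02, 0.53, 1.08] [-0.0, 0.0, 0.0]
[0.02, 0.53, 1.07] [-0.0, 0.1, 0.1]
[ 36.4   6.4 -26.8 101.1 -22.7  76.6 -79.1]
[352.9 218.1]
[398.6 281.1]
[410.8 140.7]
```

View pics/c1.png

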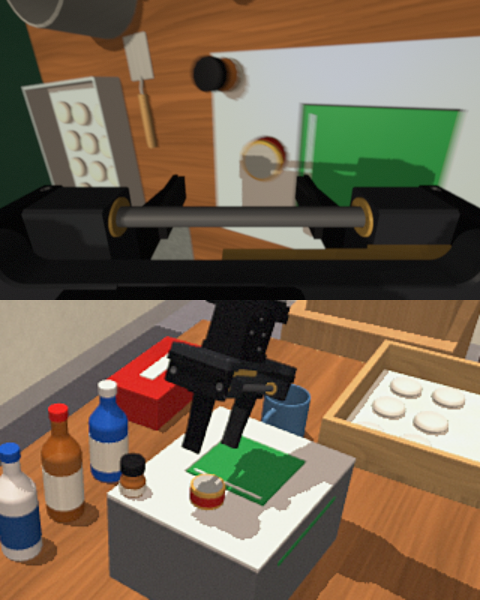

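The tin sits between the fingertips in line with the gripper, with the pusher finger beyond it on the ledge side. In the wrist view its top is near (353,210) at full scale, and the prediction was (353,218). Descending.

Call:
jog_arm:
  motion:
    - {"x": 0.03,"y": 0.53,"z": 1.07}
    - {"x": 0.03,"y": 0.53,"z": 1.07}
    - {"x": 0.03,"y": 0.53,"z": 1.07}
    - {"x": 0.03,"y": 0.53,"z": 1.07,"az": 0.2}
    - {"x": 0.03,"y": 0.53,"z": 1.07}

```text
$.motion[0]: bad value
```

Call:
jog_arm:
  motion:
    - {"y": 0.15,"z": 0.32}
    - {"y": 0.15,"z": 0.32}
    - {"y": 0.15,"z": 0.32}
    - {"y": 0.15,"z": 0.32}
    - {"y": 0.15,"z": 0.32}

```text
$.motion[0]: bad value
```

Run:
```python
from h import *
where(); plan(tcp(.002,.105,.006,25),toolR(25),5)
```

```text
t 2.2 TCPbin [0.0006 0.0679 0.0815] B [0.0004 0.1073 0.0999] Aouter [0.0008 0.0149 0.0567] roterr [-0.02  0.17  0.26] F [0.  0.3 0.4] w 0.0871
[0.03, 0.84, 1.68] [-0.0, 0.0, 0.1]
[0.03, 0.83, 1.68] [-0.0, 0.1, 0.0]
[0.03, 0.84, 1.68] [-0.0, -0.0, 0.1]
[0.03, 0.83, 1.69] [-0.0, 0.0, 0.0]
[0.03, 0.84, 1.68] [-0.0, 0.1, 0.1]
```

All six keys are required in each row.

Call:
jog_arm:
  motion:
    - {"x": 0.03,"y": 0.5,"z": 1.07,"ax": 0,"ay": 0,"az": 0}
    - {"x": 0.03,"y": 0.5,"z": 1.07,"ax": 0,"ay": 0,"az": 0.2}
    - {"x": 0.03,"y": 0.5,"z": 1.07,"ax": 0,"ay": 0,"az": 0}
    - {"x": 0.03,"y": 0.5,"z": 1.07,"ax": 0,"ay": 0.1,"az": 0}
    - {"x": 0.03,"y": 0.5,"z": 1.07,"ax": 0,"ay": 0,"az": 0}

```text
time_s: 2.7
tool_pos: [0.5301, 0.0217, 0.1712]
tool_rot: [-155.1, 0.0, -5.2]
force: [-0.3, -0.2, 0.2]
grip_width: 0.0871
grasp_force: 0.5
```

Call:
jog_arm:
  motion:
    - {"x": 0,"y": 0.17,"z": 0.32,"ax": 0,"ay": 0,"az": 0}
    - {"x": 0,"y": 0.17,"z": 0.32,"ax": 0,"ay": 0,"az": 0}
    - {"x": 0,"y": 0.17,"z": 0.32,"ax": 0,"ay": 0,"az": 0}
    - {"x": 0,"y": 0.17,"z": 0.32,"ax": 0,"ay": 0,"az": 0}
    - {"x": 0,"y": 0.17,"z": 0.32,"ax": 0,"ay": 0,"az": 0}

```text
time_s: 3.2
tool_pos: [0.5307, 0.021, 0.1546]
tool_rot: [-155.1, -0.1, -5.2]
force: [-0.2, -0.8, 0.9]
grip_width: 0.0867
grasp_force: 0.6
```

Run:
```python
from h import *
snap("side","pics/s2.png"); where(); plan(tcp(.002,.105,.006,25),toolR(25),5)
b=cv2.imread("pics/s2.png")[120:260,260:460]
cv2.imwrite("pics/c2.png",cv2.resize(b,None,fx=3,fy=3))
```

```text
t 3.25 TCPbin [0.0026 0.0635 0.004 ] B [0.0027 0.1029 0.0223] Aouter [ 0.0024  0.0104 -0.0206] roterr [ 0.08 -0.1  -0.16] F [ 0.9 -0.   0.9] w 0.0872
[-0.01, 0.1, 0.31] [0.0, -0.0, -0.0]
[-0.01, 0.1, 0.32] [0.0, -0.0, -0.1]
[-0.02, 0.1, 0.31] [0.1, -0.1, 0.0]
[-0.01, 0.1, 0.32] [-0.0, 0.0, -0.0]
[-0.01, 0.1, 0.31] [-0.0, 0.0, -0.1]
```

View pics/c2.png

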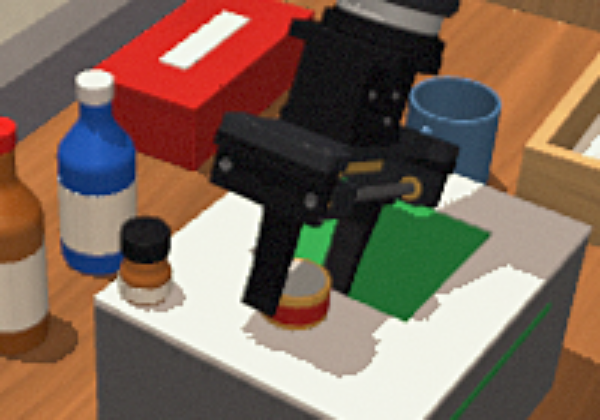

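The flap is starting to open under the far fingertip, and the pusher is beside the tin's back side. The forces are tiny. Continuing down.

Call:
jog_arm:
  motion:
    - {"x": -0.01,"y": 0.1,"z": 0.31,"ax": 0,"ay": 0,"az": 0}
    - {"x": -0.01,"y": 0.1,"z": 0.31,"ax": 0,"ay": 0,"az": 0}
    - {"x": -0.01,"y": 0.1,"z": 0.31,"ax": 0,"ay": 0,"az": 0}
    - {"x": -0.01,"y": 0.1,"z": 0.31,"ax": 0,"ay": 0,"az": 0}
    - {"x": -0.01,"y": 0.1,"z": 0.31,"ax": 0,"ay": 0,"az": 0}

```text
time_s: 3.75
tool_pos: [0.5301, 0.0233, 0.1381]
tool_rot: [-155.1, -0.0, -5.2]
force: [0.9, 0.4, 1.8]
grip_width: 0.0874
grasp_force: 0.6
```

Run:
```python
from h import *
where(); print("push"); plan(tcp(.002,.075,.006,25),toolR(25),10)
```

```text
t 3.75 TCPbin [ 0.002   0.0657 -0.0119] B [0.0021 0.1052 0.0064] Aouter [ 0.0018  0.0127 -0.0366] roterr [ 0.07 -0.08 -0.15] F [0.9 0.4 1.8] w 0.0874
push
[0.0, 0.28, -0.12] [0.0, -0.0, -0.0]
[0.0, 0.27, -0.13] [0.0, -0.0, -0.0]
[0.0, 0.28, -0.12] [0.0, -0.0, -0.0]
[0.0, 0.27, -0.12] [0.0, -0.0, -0.1]
[0.0, 0.28, -0.12] [0.0, -0.0, 0.0]
[0.01, 0.27, -0.13] [0.0, -0.0, 0.0]
[-0.0, 0.28, -0.12] [0.0, -0.1, -0.0]
[-0.0, 0.28, -0.12] [0.1, 0.0, -0.0]
[-0.0, 0.27, -0.13] [-0.0, 0.0, -0.0]
[-0.0, 0.28, -0.12] [-0.0, 0.0, -0.1]
```

Call:
jog_arm:
  motion:
    - {"x": 0,"y": 0.28,"z": -0.12,"ax": 0,"ay": 0,"az": 0}
    - {"x": 0,"y": 0.28,"z": -0.12,"ax": 0,"ay": 0,"az": 0}
    - {"x": 0,"y": 0.28,"z": -0.13,"ax": 0,"ay": 0,"az": -0.1}
    - {"x": 0,"y": 0.28,"z": -0.13,"ax": 0,"ay": 0,"az": 0}
    - {"x": 0,"y": 0.28,"z": -0.13,"ax": 0,"ay": 0,"az": 0}

```text
time_s: 4.25
tool_pos: [0.5288, 0.0078, 0.1383]
tool_rot: [-155.1, -0.1, -5.1]
force: [-0.1, 1.9, 2.0]
grip_width: 0.0873
grasp_force: 0.8
```

Call:
jog_arm:
  motion:
    - {"x": 0,"y": 0.28,"z": -0.13,"ax": 0,"ay": 0,"az": 0}
    - {"x": 0,"y": 0.28,"z": -0.13,"ax": 0,"ay": 0,"az": 0}
    - {"x": 0,"y": 0.28,"z": -0.13,"ax": 0,"ay": 0,"az": 0}
    - {"x": 0,"y": 0.28,"z": -0.13,"ax": 0,"ay": 0,"az": 0}
    - {"x": 0,"y": 0.28,"z": -0.13,"ax": 0,"ay": 0,"az": 0}

```text
time_s: 4.75
tool_pos: [0.5274, -0.0076, 0.1382]
tool_rot: [-155.1, -0.0, -5.1]
force: [-0.2, 1.6, 2.4]
grip_width: 0.0868
grasp_force: 1.0
```

Run:
```python
from h import *
snap("side","pics/s3.png"); snap("wrist","pics/w3.png"); where(); plan(tcp(.002,.048,.005,25),toolR(25),10)
b=cv2.imread("pics/s3.png")[120:260,260:460]; a=cv2.imread("pics/w3.png")[100:300,250:500]
cv2.imwrite("pics/c3.png",np.hstack([cv2.resize(b,(400,280)),cv2.resize(a,(350,280))]))
```

```text
t 4.85 TCPbin [ 0.002   0.0342 -0.0119] B [0.0021 0.0736 0.0064] Aouter [ 0.0019 -0.0189 -0.0365] roterr [ 0.1  -0.09 -0.1 ] F [-0.1  0.3  1.9] w 0.0871
[0.0, 0.24, -0.09] [0.0, -0.0, -0.0]
[0.0, 0.24, -0.1] [0.0, -0.0, -0.0]
[0.0, 0.24, -0.09] [0.0, -0.0, -0.0]
[0.0, 0.23, -0.1] [0.0, -0.0, -0.0]
[0.0, 0.24, -0.09] [0.0, -0.0, -0.0]
[0.0, 0.24, -0.1] [0.1, -0.1, -0.1]
[0.0, 0.24, -0.09] [-0.0, 0.0, 0.0]
[0.0, 0.24, -0.09] [-0.0, 0.0, 0.0]
[0.0, 0.24, -0.1] [-0.0, 0.0, 0.0]
[0.0, 0.24, -0.09] [-0.0, 0.0, 0.0]
```

View pics/c3.png

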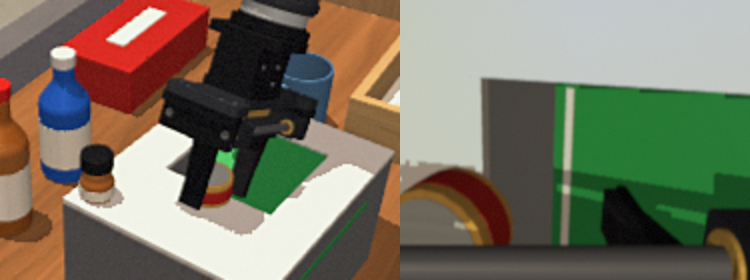

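The tin is moving and overhangs the opening, and the flap is held well open (dark gap beside the ledge). Continuing the push.

Call:
jog_arm:
  motion:
    - {"x": 0,"y": 0.24,"z": -0.1,"ax": 0,"ay": 0,"az": 0}
    - {"x": 0,"y": 0.24,"z": -0.1,"ax": 0,"ay": 0,"az": 0}
    - {"x": 0,"y": 0.24,"z": -0.1,"ax": 0,"ay": 0,"az": 0}
    - {"x": 0,"y": 0.24,"z": -0.1,"ax": 0,"ay": 0,"az": 0}
    - {"x": 0,"y": 0.24,"z": -0.1,"ax": 0,"ay": 0,"az": 0}

```text
time_s: 5.35
tool_pos: [0.5262, -0.0204, 0.1377]
tool_rot: [-155.1, -0.0, -5.1]
force: [0.2, 1.9, 0.6]
grip_width: 0.0872
grasp_force: 1.5
```

Call:
jog_arm:
  motion:
    - {"x": 0,"y": 0.24,"z": -0.1,"ax": 0,"ay": 0,"az": 0}
    - {"x": 0,"y": 0.24,"z": -0.1,"ax": 0,"ay": 0,"az": 0}
    - {"x": 0,"y": 0.24,"z": -0.1,"ax": 0,"ay": 0,"az": 0}
    - {"x": 0,"y": 0.24,"z": -0.1,"ax": 0,"ay": 0,"az": 0}
    - {"x": 0,"y": 0.24,"z": -0.1,"ax": 0,"ay": 0,"az": 0}

```text
time_s: 5.85
tool_pos: [0.5249, -0.0334, 0.137]
tool_rot: [-155.0, -0.0, -5.1]
force: [0.2, 2.6, 1.7]
grip_width: 0.087
grasp_force: 1.4
```

Run:
```python
from h import *
snap("side","pics/s4.png"); snap("wrist","pics/w4.png"); where(); plan(tcp(.002,.04,.005,25),toolR(25),5)
b=cv2.imread("pics/s4.png")[120:260,260:460]; a=cv2.imread("pics/w4.png")[100:300,250:500]
cv2.imwrite("pics/c4.png",np.hstack([cv2.resize(b,(400,280)),cv2.resize(a,(350,280))]))
```

```text
t 5.95 TCPbin [ 0.0018  0.0085 -0.0129] B [0.0019 0.048  0.0054] Aouter [ 0.0017 -0.0445 -0.0376] roterr [ 0.07 -0.07 -0.09] F [-0.7  1.9  2.1] w 0.0872
[0.0, 0.15, -0.06] [0.0, -0.0, -0.0]
[0.01, 0.15, -0.06] [0.0, -0.0, -0.0]
[0.0, 0.14, -0.06] [0.0, -0.0, -0.1]
[0.01, 0.15, -0.06] [0.1, -0.1, 0.0]
[-0.0, 0.15, -0.06] [-0.0, 0.0, 0.0]
```

View pics/c4.png

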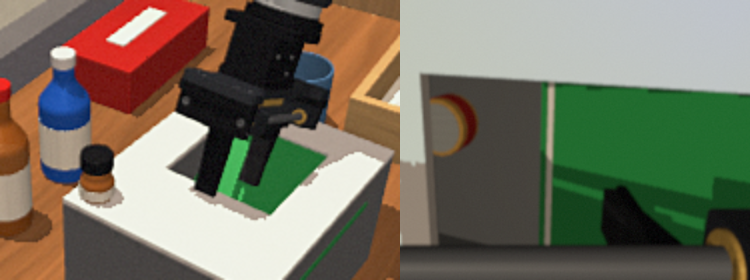

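The tin has dropped through. In the wrist view it lies small on the bin floor, left of the open flap and clear of it. Now I'll come straight up so the flap closes.

Call:
jog_arm:
  motion:
    - {"x": 0,"y": -0.42,"z": -0.91,"ax": 0,"ay": 0,"az": 0}
    - {"x": 0,"y": -0.42,"z": -0.91,"ax": 0,"ay": 0,"az": 0}
    - {"x": 0,"y": -0.42,"z": -0.91,"ax": 0,"ay": 0,"az": 0}
    - {"x": 0,"y": -0.42,"z": -0.91,"ax": 0,"ay": 0,"az": 0}
    - {"x": 0,"y": -0.42,"z": -0.91,"ax": 0,"ay": 0,"az": 0}

```text
time_s: 6.45
tool_pos: [0.5251, -0.0344, 0.1881]
tool_rot: [-155.2, -0.1, -5.1]
force: [0.4, -0.1, -0.1]
grip_width: 0.087
grasp_force: 0.0
```

Call:
jog_arm:
  motion:
    - {"x": 0,"y": -0.8,"z": -1.8,"ax": 0,"ay": 0,"az": 0}
    - {"x": 0,"y": -0.8,"z": -1.8,"ax": 0,"ay": 0,"az": 0}
    - {"x": 0,"y": -0.8,"z": -1.8,"ax": 0,"ay": 0,"az": 0}
    - {"x": 0,"y": -0.8,"z": -1.8,"ax": 0,"ay": 0,"az": 0}
    - {"x": 0,"y": -0.8,"z": -1.8,"ax": 0,"ay": 0,"az": 0}

```text
time_s: 6.95
tool_pos: [0.5246, -0.0358, 0.2868]
tool_rot: [-155.1, -0.1, -5.1]
force: [0.5, -0.3, 0.5]
grip_width: 0.087
grasp_force: 0.0
```

Call:
jog_arm:
  motion:
    - {"x": 0,"y": 0,"z": 0,"ax": 0,"ay": 0,"az": 0}
    - {"x": 0,"y": 0,"z": 0,"ax": 0,"ay": 0,"az": 0}
    - {"x": 0,"y": 0,"z": 0,"ax": 0,"ay": 0,"az": 0}
    - {"x": 0,"y": 0,"z": 0,"ax": 0,"ay": 0,"az": 0}
    - {"x": 0,"y": 0,"z": 0,"ax": 0,"ay": 0,"az": 0}

```text
time_s: 7.45
tool_pos: [0.5244, -0.035, 0.2849]
tool_rot: [-155.1, 0.0, -5.1]
force: [0.6, -0.1, 0.4]
grip_width: 0.0871
grasp_force: 0.0
```

Run:
```python
from h import *
snap("side","pics/s5.png"); snap("wrist","pics/w5.png"); where()
a=cv2.imread("pics/s5.png"); b=cv2.imread("pics/w5.png")
cv2.imwrite("pics/c5.png",np.hstack([cv2.resize(a[100:300,220:460],(400,333)),cv2.resize(b[:333],(400,333))]))
```

```text
t 7.55 TCPbin [0.0016 0.0072 0.1352] B [0.0017 0.0466 0.1536] Aouter [ 0.0015 -0.0459  0.1106] roterr [ 0.06 -0.03 -0.07] F [-0.8 -0.3 -0.3] w 0.0872
```

View pics/c5.png

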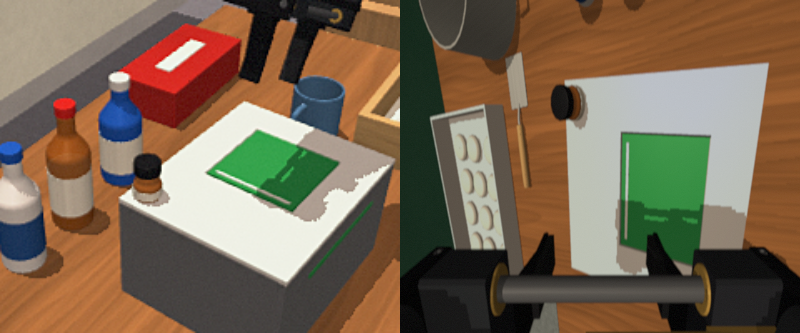

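The flap is shut flush, the ledge is clear, and the jar and bottles haven't moved. The arm is touching nothing.

```bash
python3 -c "
from cell import env
print(env.sign_off())"
```

```text
the job is handed in; nothing more can be done
None
```

The tin was pushed off the ledge into the bin while the flap was held open, the flap sprang shut over it, the jar and everything else in view stayed put, and the job is handed in (about 7.6 s on the robot's clock).

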